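# Stop the honing bench with its long bar switch

## Task

The carving is finished: switch the honing bench off by pressing the long stop bar straight down near its middle until it is fully down, so that both ends go down evenly and the bar never tips well over to one side. It stays down by itself; let go of it and leave the short bar switch alone.

Things in the scene. Friction and masses are not known exactly. Their poses are not given: they have to be found in the camera images.
- stop_top (a point): Centre of the top face of the long stop bar: plain aluminium, 260 x 36 x 16 mm, pivoted at its middle on a plunger, over a grey housing 300 x 90 x 24 mm fixed to the bench, left or right, turned up to 20 degrees. Top 66 mm above the bench when up, 46 mm when fully down. z up, y along the bar, x across it. It moves at about 7 N; a force 25 mm off the middle tips it by about 0.1 rad.
- stop_press (a joint): How far the long bar's plunger is down, in m: 0 is up, 0.020 is fully down, where the bar lies on two rubber stops, one near each end. It starts between 0 and 0.003. No return spring: friction keeps it where it is left.
- stop_tilt (a joint): Tilt of the long bar about the pivot at its middle, in rad: 0 is level, positive when the end on the point's +y side is the higher one, limits +-0.14. A spring brings it back to level (1.7 N m per rad).
- short_press (a joint): How far the plunger of the other switch is down, in m (0 up, 0.020 fully down, starts between 0 and 0.003). It is the same kind of switch with the same heights, but its bar is only 130 mm long on a housing 170 x 90 x 24 mm; it stands on the other side of the bench. Not to be pressed.
Things that resemble listed ones, but are neither listed nor needed, are in the scene too. What is shaped like the part that bears short_press but purple or yellow is not meant.

How it is judged:
By the outcome, as a careful person would: the job done as asked, in the order asked, and still so for the second after the job is handed in, with the robot touching nothing.
It also fails if it takes over 29 s, if anything falls off the work surface, if the arm or the gripper's body presses on something with over 40 N, if the wrist force passes 120 N, or if a joint passes its speed limit or range.

## Robot

A 6-joint arm with a two-finger parallel gripper is mounted at the origin on the work surface. World frame = base frame: x ahead of the robot, y to its left, z up, the work surface at z = 0. Lengths are in m, angles in degrees, forces in N, time in s.
With the tool pointing down it reaches from about 0.325 to 0.775 m from the base axis. Payload 5.5 kg.
Tool frame: the origin (TCP) lies between the finger pads; the fingertips stand 11 mm ahead of it and the grasp point (between the pads) lies 8 mm behind it; z points along the fingers, y is the line along which they close (so a half turn about z gives the same grasp; the last joint's range is limited). The gripper opens to 85 mm and grips with 20 to 120 N. Pads are 22 mm wide; open, the fingers measure 114 mm over their backs; the gripper's body (76 mm by 85 mm) begins 54 mm behind the grasp point. The pads swing forward as they close: fully open they stand 13 mm farther back than shut.
Start: joints at [-70.915, 5.22, 70.514, -0, 104.267, -3.249], TCP at [0.228, -0.555, 0.242] pointing down, gripper open.
Joint ranges: [-164.24, 164.24], [-49.07, 125.15], [9.68, 141.18], [-86.29, 266.29], [3.28, 154.24], [-151.56, 151.56]. Speed limits (degrees/s): [147.25, 147.25, 172.46, 180, 180, 180].

## Interface

Orientations are given as [roll, pitch, yaw] about the fixed x, y, z axes, in that order (R = Rz(yaw) Ry(pitch) Rx(roll)).
In Python, from station import * gives the robot as it stands.
- The arm moves only by the tool arm_command, never from a script. Its argument "plan" is one flat list of numbers, 7 for each row, row after row: the finger opening in cm, from 0 to 8.54, then the shift along the world's x, y, z in cm, then the turn, a rotation vector about the world's x, y, z in degrees. In form: [grip, x, y, z, ax, ay, az, grip, x, y, z, ax, ay, az, ...]. A call has 1 to 20 rows; each row shifts and turns the commanded pose from where the row before left it; what a row does not reach is not made up. A row lasts 1/10 s, in which the tool goes at most 50 mm and 8.59 degrees, less where a joint would pass 70% of its speed; a pose out of reach is approached as far as the arm can. A call with a gripper value outside its range is refused whole. The fingers move at their own pace and stop on an object; the grip force is fixed at half the most. Time passes only in rows, so rows that do not move let the fingers close. It gives the time, the measured TCP pose, the force, the opening and the grip force at its end, in the units of the state.
- observe(): the state, without advancing time (a new reading comes with each control period).
- capture(name): name is "scene" or "top"; returns a dict with "frame" (480x640x3 uint8, red, green, blue), "camera_matrix" (3x3 intrinsics, pixels), "dist_coeffs" ([k1, k2, p1, p2, k3] as OpenCV has them; the pictures are not rectified), "R" (3x3) and "t" (3): a world point X has camera coordinates R X + t. Camera axes: x right, y down, z forward; pixel columns grow to the right and rows downward; lengths in m; the calibration is good to about 2 mm. A picture is of the moment at which its call begins. There is no depth.
- sign_off(): hands the job in; it is judged then, once.
The state is a dict: "t": time; "q": joint angles; "joint_vel": joint speeds; "joint_efforts": joint torques, N m; "tool_pos": TCP position; "ee_rot": TCP orientation; "ft_force": force on the tool from outside, world axes, zero at the start; "ft_torque": the same for the moment, N m; "width": finger opening in m; "finger_force": force on a finger pad.
Only numpy, scipy, OpenCV 4.12 (cv2) and the standard library are available. Lean on these libraries where they do the work, as an engineer would, in place of code of your own. Each camera call takes 0.05 s, during which the arm holds its last target. There are 200 camera calls.

## Working session

There is one attempt and no reset: what is moved stays moved. The work goes in short steps, Python scripts to look and compute and a tool call to move; the robot and the scene stay as the last step left them, time stands still between calls to the robot, and variables do not carry over. Pictures are saved under pics/ and viewed, at most 10 in all, crops included, and the job is handed in when it is done.

Besides the shell and the picture viewer there is one more tool, called after "Emit:" in YAML: its name, and indented under it one key for each argument. arm_command: Moves the arm, as the interface text tells. Its arguments: {"type":"object","properties":{"plan":{"type":"array"}},"required":["plan"]}

```bash
mkdir -p pics
python3 - <<'E'
from station import *
import cv2
for n in("top","scene"):
    c=capture(n); cv2.imwrite(f"pics/{n}0.png",c["frame"][:,:,::-1])
    print(n,(-c["R"].T@c["t"]).round(3))
o=observe();print(o["t"],o["tool_pos"],o["ee_rot"],o["width"])
E
```

```text
top [0.349 0.043 1.165]
scene [ 1.098 -0.544  0.738]
0.1 [ 0.22790769 -0.55477987  0.24124489] [-1.79897716e+02 -5.44883026e-03  2.23314289e+01] 0.08532790691785698
```

View pics/top0.png

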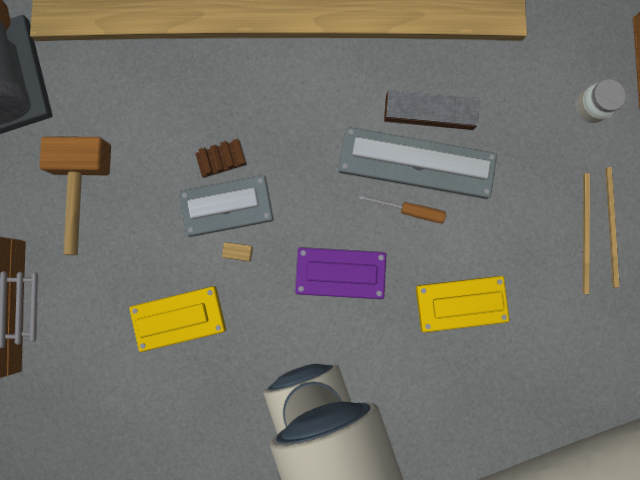

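View pics/scene0.png

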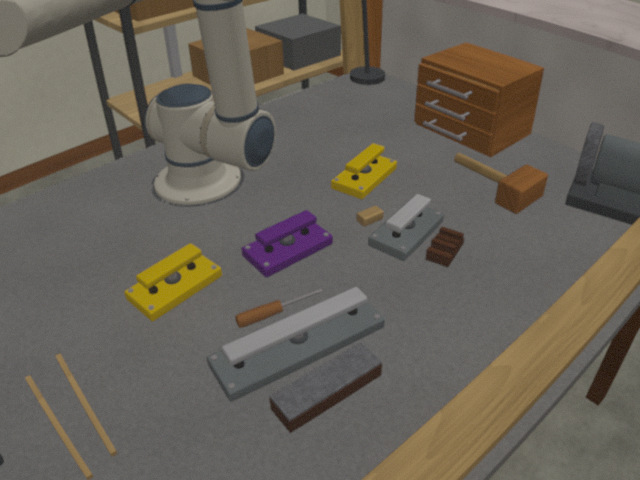

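The top view shows the long grey housing at about (418,162), with its bar from (353,147) to (490,168). The short switch is at (226,205). I'll measure the long bar in both views.

```bash
cat > h.py <<'E'
from station import *
import cv2, numpy as np
def ray(c,p,z):
    u=cv2.undistortPoints(np.array(p,float).reshape(-1,1,2),c["camera_matrix"],c["dist_coeffs"]).reshape(-1,2)
    d=np.c_[u,np.ones(len(u))]@c["R"]; o=-c["R"].T@c["t"]
    return o+d*((z-o[2])/d[:,2])[:,None]
def bar(c,box,z,th):
    x0,y0,x1,y1=box; f=c["frame"][y0:y1,x0:x1].astype(int)
    m=((f.min(2)>th)&(np.ptp(f,axis=2)<25)).astype(np.uint8)
    n,l,s,_=cv2.connectedComponentsWithStats(m); k=1+s[1:,4].argmax()
    cs,_=cv2.findContours((l==k).astype(np.uint8),0,cv2.CHAIN_APPROX_NONE)
    p=cs[0].reshape(-1,2)+[x0,y0]
    w=ray(c,p,z)[:,:2]
    r=cv2.minAreaRect((w*1000).astype(np.float32))
    return r,cv2.boxPoints(r).round(1).tolist()
E
python3 - <<'E'
from h import *
t=capture("top");s=capture("scene")
for z in(.064,.066):
  for th in (150,165):
    print(z,th,bar(t,(335,120,505,205),z,th)); print('  scene',bar(s,(200,270,390,380),z,th))
for n,c,b in(("t",t,(335,85,505,205)),("s",s,(200,270,400,430))):
    x0,y0,x1,y1=b; cv2.imwrite(f"pics/{n}1.png",cv2.resize(c["frame"][y0:y1,x0:x1,::-1],None,fx=3.5,fy=3.5,interpolation=cv2.INTER_CUBIC))
E
```

```text
0.064 150 (((580.8621826171875, -156.0100860595703), (256.2332763671875, 32.08135986328125), 80.16571044921875), [[543.2000122070312, -279.5], [574.7999877929688, -285.0], [618.5, -32.5], [586.9000244140625, -27.0]])Traceback (most recent call last):
  File "<stdin>", line 5, in <module>
  File "h.py", line 10, in bar
    n,l,s,_=cv2.connectedComponentsWithStats(m); k=1+s[1:,4].argmax()
                                                     ~~~~~~~~~~~~~~^^
ValueError: attempt to get argmax of an empty sequence
```

Run:
```python
from h import *
t=capture("top");s=capture("scene")
for z in(.064,.066):
    print(z,'top',bar(t,(335,120,505,205),z,150)[0])
    for th in (115,125,135):print('  scene',th,bar(s,(200,270,390,380),z,th)[0])
x0,y0,x1,y1=200,270,400,400; cv2.imwrite("pics/s1.png",cv2.resize(s["frame"][y0:y1,x0:x1,::-1],None,fx=4,fy=4,interpolation=cv2.INTER_CUBIC))
```

```text
0.064 top ((580.917724609375, -156.02073669433594), (256.2420349121094, 31.946321487426758), 80.19210815429688)
  scene 115 ((584.1837158203125, -156.2325439453125), (256.8395080566406, 37.68881607055664), 80.15465545654297)
  scene 125 ((584.2073364257812, -156.27125549316406), (254.08409118652344, 35.07710266113281), 80.03709411621094)
  scene 135 ((584.12158203125, -155.6593017578125), (252.86769104003906, 32.38667297363281), 80.13861083984375)
0.066 top ((580.495849609375, -155.65855407714844), (255.7767333984375, 31.888381958007812), 80.19210052490234)
  scene 115 ((585.7081909179688, -157.38319396972656), (256.0768127441406, 37.5769157409668), 80.15470886230469)
  scene 125 ((585.7316284179688, -157.42178344726562), (253.32960510253906, 34.97294616699219), 80.0370864868164)
  scene 135 ((585.6463623046875, -156.81161499023438), (252.11679077148438, 32.290489196777344), 80.13861846923828)
```

View pics/s1.png

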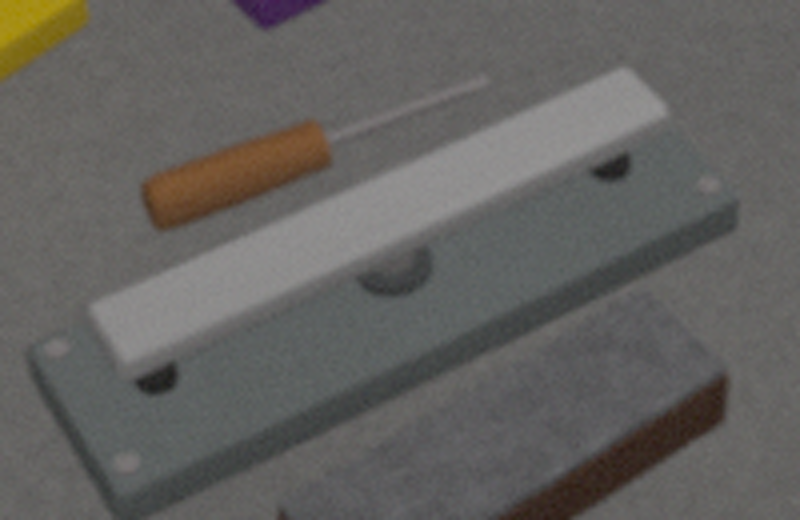

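Emit:
arm_command:
  plan: [0, 2.52, 2.85, 0, 0, 0, -2.3, 0, 2.52, 2.85, 0, 0, 0, -2.3, 0, 2.52, 2.85, 0, 0, 0, -2.3, 0, 2.52, 2.85, 0, 0, 0, -2.3, 0, 2.52, 2.85, 0, 0, 0, -2.3, 0, 2.52, 2.85, 0, 0, 0, -2.3, 0, 2.52, 2.85, 0, 0, 0, -2.3, 0, 2.52, 2.85, 0, 0, 0, -2.3, 0, 2.52, 2.85, 0, 0, 0, -2.3, 0, 2.52, 2.85, 0, 0, 0, -2.3, 0, 2.52, 2.85, 0, 0, 0, -2.3, 0, 2.52, 2.85, 0, 0, 0, -2.3, 0, 2.52, 2.85, 0, 0, 0, -2.3, 0, 2.52, 2.85, 0, 0, 0, -2.3, 0, 0, 0, 0, 0, 0, 0, 0, 0, 0, 0, 0, 0, 0]

```text
t: 1.9
tool_pos: [0.5809, -0.1555, 0.2418]
ee_rot: [180.0, 0.1, -9.7]
ft_force: [-0.1, -1.3, 0.2]
width: -0.0002
finger_force: 0.0
```

The crop shows the long bar level over its two rubber stops. Both views put its middle at about (0.582, -0.156). The tool is now above it and aligned, so I'm descending.

Emit:
arm_command:
  plan: [0, 0.1, 0, -3, 0, 0, 0, 0, 0, 0, -3, 0, 0, 0, 0, 0, 0, -3, 0, 0, 0, 0, 0, 0, -3, 0, 0, 0, 0, 0, 0, -2, 0, 0, 0, 0, 0, 0, -1, 0, 0, 0, 0, 0, 0, 0, 0, 0, 0, 0, 0, 0, -0.3, 0, 0, 0, 0, 0, 0, -0.3, 0, 0, 0, 0, 0, 0, -0.3, 0, 0, 0, 0, 0, 0, -0.3, 0, 0, 0, 0, 0, 0, -0.3, 0, 0, 0, 0, 0, 0, 0, 0, 0, 0]

```text
t: 3.2
tool_pos: [0.5816, -0.1558, 0.0766]
ee_rot: [-180.0, 0.1, -9.9]
ft_force: [0.1, -0.3, -1.0]
width: -0.0001
finger_force: 0.0
```

Run:
```python
from h import *
s=capture("scene");o=observe();print(o["tool_pos"],o["ft_force"],o["ft_torque"])
x0,y0,x1,y1=190,190,430,400; cv2.imwrite("pics/s2.png",cv2.resize(s["frame"][y0:y1,x0:x1,::-1],None,fx=2.8,fy=2.8))
```

```text
[ 0.5816236  -0.15588169  0.07689529] [0.12057354 0.82099897 1.14603773] [-0.0119506   0.0058214  -0.06999936]
```

View pics/s2.png

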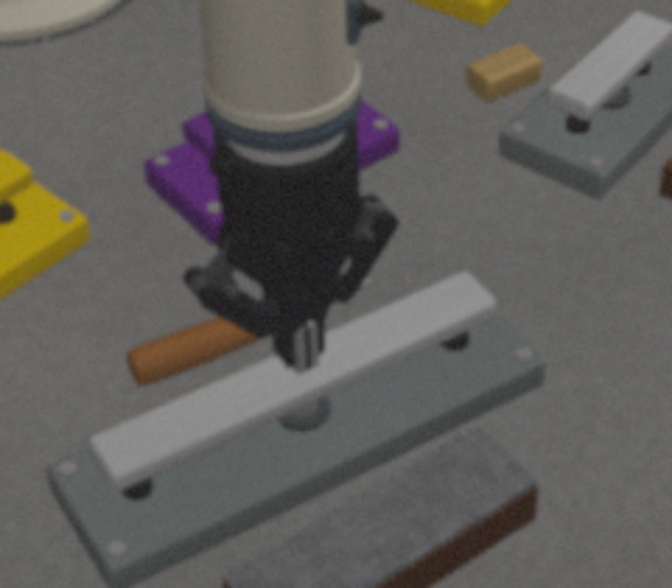

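The closed fingertips are just above the bar, directly over its plunger (300,365 in the crop), and the bar is level. Next I press slowly.

Emit:
arm_command:
  plan: [0, 0, 0, -0.15, 0, 0, 0, 0, 0, 0, -0.15, 0, 0, 0, 0, 0, 0, -0.15, 0, 0, 0, 0, 0, 0, -0.15, 0, 0, 0, 0, 0, 0, -0.15, 0, 0, 0, 0, 0, 0, -0.15, 0, 0, 0, 0, 0, 0, -0.15, 0, 0, 0, 0, 0, 0, -0.15, 0, 0, 0, 0, 0, 0, 0, 0, 0, 0]

```text
t: 4.15
tool_pos: [0.582, -0.156, 0.0666]
ee_rot: [180.0, -0.1, -9.9]
ft_force: [-1.9, -0.1, 5.4]
width: -0.0002
finger_force: 2.6
```

Run:
```python
from h import *
s=capture("scene");o=observe();print(o["tool_pos"],o["ft_force"],o["ft_torque"])
x0,y0,x1,y1=190,190,430,400; cv2.imwrite("pics/s3.png",cv2.resize(s["frame"][y0:y1,x0:x1,::-1],None,fx=2.8,fy=2.8))
```

```text
[ 0.58198749 -0.15606121  0.06655514] [-2.55483769  1.25685437  5.9621483 ] [0.09254406 0.43063413 0.01239589]
```

View pics/s3.png

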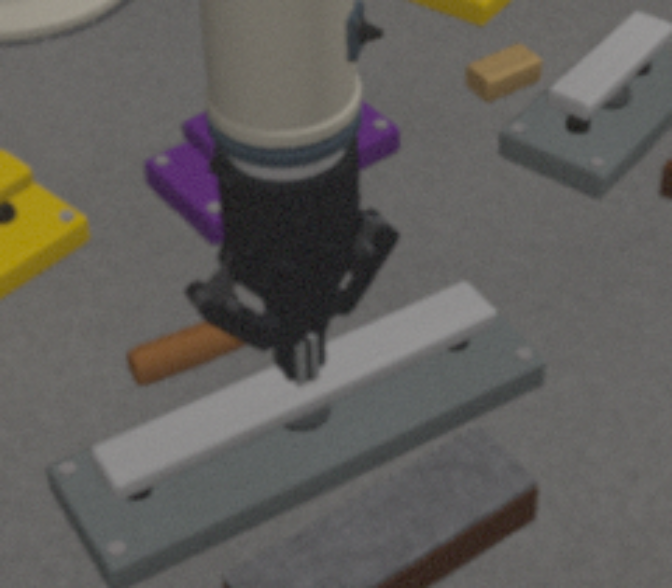

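The bar has gone down about halfway and is still level, so I continue to the stops.

Emit:
arm_command:
  plan: [0, 0, 0, -0.15, 0, 0, 0, 0, 0, 0, -0.15, 0, 0, 0, 0, 0, 0, -0.15, 0, 0, 0, 0, 0, 0, -0.15, 0, 0, 0, 0, 0, 0, -0.15, 0, 0, 0, 0, 0, 0, -0.1, 0, 0, 0, 0, 0, 0, 0, 0, 0, 0]

```text
t: 4.9
tool_pos: [0.582, -0.156, 0.0581]
ee_rot: [180.0, -0.1, -9.9]
ft_force: [-2.9, 0.7, 5.8]
width: -0.0001
finger_force: 2.8
```

Emit:
arm_command:
  plan: [0, 0, 0, -0.05, 0, 0, 0, 0, 0, 0, -0.05, 0, 0, 0, 0, 0, 0, -0.05, 0, 0, 0, 0, 0, 0, 0, 0, 0, 0]

```text
t: 5.3
tool_pos: [0.582, -0.156, 0.0571]
ee_rot: [180.0, -0.1, -9.9]
ft_force: [-3.5, 1.4, 7.9]
width: 0.0
finger_force: 3.8
```

Emit:
arm_command:
  plan: [0, 0, 0, -0.05, 0, 0, 0, 0, 0, 0, -0.05, 0, 0, 0, 0, 0, 0, 0, 0, 0, 0]

```text
t: 5.6
tool_pos: [0.5821, -0.1561, 0.057]
ee_rot: [180.0, -0.1, -9.9]
ft_force: [-6.2, 2.2, 11.3]
width: 0.0001
finger_force: 5.9
```

Emit:
arm_command:
  plan: [0, 0, 0, -0.1, 0, 0, 0, 0, 0, 0, -0.1, 0, 0, 0, 0, 0, 0, 0, 0, 0, 0]

```text
t: 5.9
tool_pos: [0.5821, -0.1561, 0.0569]
ee_rot: [180.0, -0.1, -9.9]
ft_force: [-10.0, 3.1, 19.1]
width: -0.0003
finger_force: 10.1
```

The bar is on its stops: the force rises and the height no longer changes. I let go straight up.

Emit:
arm_command:
  plan: [0, 0, 0, 0.3, 0, 0, 0, 0, 0, 0, 0.3, 0, 0, 0, 0, 0, 0, 0.5, 0, 0, 0, 0, 0, 0, 1, 0, 0, 0, 0, 0, 0, 3, 0, 0, 0, 0, 0, 0, 4, 0, 0, 0, 0, 0, 0, 4, 0, 0, 0, 0, 0, 0, 4, 0, 0, 0, 0, 0, 0, 0, 0, 0, 0, 0, 0, 0, 0, 0, 0, 0]

```text
t: 6.9
tool_pos: [0.5823, -0.1562, 0.2251]
ee_rot: [180.0, -0.2, -9.9]
ft_force: [-0.4, -0.1, -1.1]
width: 0.0001
finger_force: 0.0
```

Run:
```python
from h import *
s=capture("scene");o=observe();print(o["tool_pos"],o["ft_force"])
for th in(115,125):print(bar(s,(200,270,390,390),.046,th)[0])
x0,y0,x1,y1=190,190,430,400; cv2.imwrite("pics/s4.png",cv2.resize(s["frame"][y0:y1,x0:x1,::-1],None,fx=2.8,fy=2.8))
```

```text
[ 0.5817538  -0.15599154  0.22297878] [ 0.01003235  0.01988568 -0.56360055]
((584.5421752929688, -155.83795166015625), (258.13104248046875, 39.23228073120117), 80.64198303222656)
((584.0802001953125, -155.9771728515625), (255.82766723632812, 35.77457046508789), 80.27407836914062)
```

View pics/s4.png

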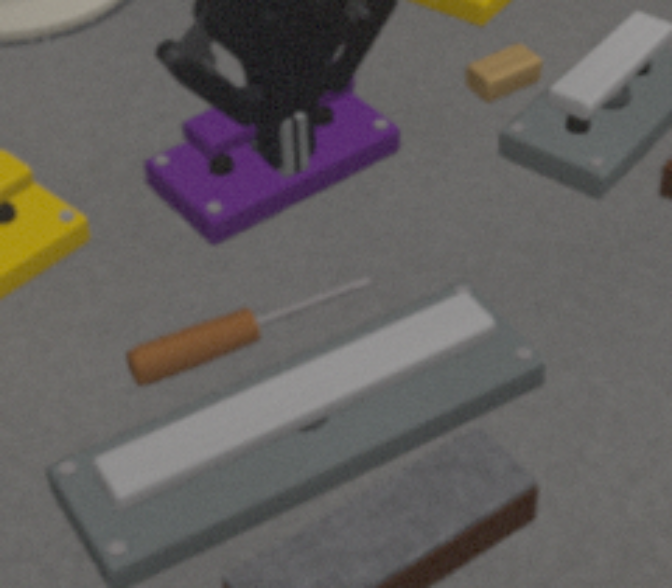

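The bar, from (105,475) to (485,305) in the crop, lies fully down and level. The short switch looks unchanged and the tool is clear.

```bash
python3 -c "
from station import *
print(sign_off())"
```

```text
the job is handed in; nothing more can be done
None
```

The long stop bar is fully down and level, the arm is clear of it, the short switch was left alone, and the job is handed in after about 7 s of robot time.

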